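Sort two table-leg collars by whether they slide over the chrome tube

ROBOT

A 7-joint arm with a two-finger parallel gripper is mounted at the origin on the work surface. World frame = base frame: x ahead of the robot, y to its left, z up, the work surface at z = 0. Lengths are in mm, angles in rad, forces in N, time in s.
With the tool pointing down it reaches from about 425 to 1025 mm from the base axis. Payload 3.6 kg.
Tool frame: the origin (TCP) lies at the very end of the fingers, on their centre line; the grasp point (between the pads) lies 19 mm behind it; z points along the fingers, y is the direction in which the jaws open and shut (so a half turn about z gives the same grasp; the last joint's range is limited). The gripper opens to 85 mm and grips with 20 to 120 N. Pads are 22 mm wide; open, the fingers measure 114 mm over their backs; the gripper's body (76 mm by 85 mm) begins 54 mm behind the grasp point. The pads swing forward as they close: fully open they stand 13 mm farther back than shut.
Start: joints at [-1.405, 0.591, 0.048, 1.609, -0.033, 0.943, -0.034], TCP at [185.538, 700.86, 231.302] pointing down, gripper open.
Joint ranges: [-2.69, 2.69], [-0.47, 2.24], [-1.27, 1.36], [0.19, 2.51], [-1.53, 4.68], [0.08, 2.07], [-3.09, 3.09]. Speed limits (rad/s): [2.57, 2.57, 3.14, 3.14, 3.14, 3.14, 3.14].

INTERFACE

Orientations are given as a rotation vector (axis times angle).
In Python, from bench import robot gives the robot as it stands. The module is installed in compiled form; this text tells all that it offers.
- The arm moves only by the tool carry_out, never from a script. Its argument "series" is a list that holds one entry, the list of rows, each a list of 7 numbers: the shift along the tool's x, y, z in mm, then the turn, a rotation vector about the tool's x, y, z in rad, then the closure, from -1 (fully open) to 1 (shut). In form: [[[tx, ty, tz, wx, wy, wz, grip], ...]]. A call has 1 to 20 rows; each row is the pose to reach, as a shift and turn from the pose commanded when the call began, along the tool's axes at that moment; what a row does not reach only later rows make up. A row lasts 1/12 s, in which the tool goes at most 41.7 mm and 7.16 degrees, less where a joint would pass 70% of its speed; a pose out of reach is approached as far as the arm can. A call with a gripper value outside its range is refused whole. The fingers move at their own pace and stop on an object; "squeeze" is the grip in N (left out, the last holds). Time passes only in rows, so rows that repeat a pose let the fingers close. It gives the time, the measured TCP pose, the force and the opening at its end, in the units of the state.
- robot.read_state(): the state, without advancing time (a new reading comes with each control period).
- robot.snapshot(name): name is "scene" or "top" or "wrist"; returns a dict with "pixels" (400x640x3 uint8, blue, green, red), "K" (3x3 intrinsics, pixels), "position" and "attitude" of the camera in the world; the wrist camera has in their place "tool_from_camera" (4x4, takes a point from camera to tool coordinates, whose origin is the TCP and whose axes are the flange's). Camera axes: x right, y down, z forward; pixel columns grow to the right and rows downward; lengths in mm; the calibration is good to about 2 mm. A picture is of the moment at which its call begins: read the wrist's pose just before it. There is no depth.
- robot.job_done(): hands the job in, once; it reports no verdict.
The state is a dict: "time_s": time; "joints": joint angles; "qvel": joint speeds; "joint_efforts": joint torques, N m; "position": TCP position; "ee_rot": TCP orientation; "wrist_force": force on the tool from outside, world axes, zero at the start; "moment": the same for the moment, N m; "width": opening from 0.0 (shut) to 1.0 (fully open).
Only numpy, scipy, OpenCV 4.12 (cv2) and the standard library are available. Lean on these libraries where they do the work, as an engineer would, in place of code of your own. Each camera call takes 0.05 s, during which the arm holds its last target.

TASK

We are putting a side table together and two wooden collars got mixed up. Slide the one whose hole fits over the upright chrome tube all the way down, so that it lies flat on the wooden block, and lay the other one, whose hole is too small for the tube, flat inside the shallow wooden tray. Let go of both.

Things in the scene. Friction and masses are not known exactly. Their poses are not given: they have to be found in the camera images.
- collar_wide: Pale wooden ring lying flat on the table: outer diameter 60 mm, height 30 mm, with a wide round through hole of 44 mm (wall 8 mm). It fits over the tube with 9 mm to spare on every side. Loose, about 30 g. Origin: centre of its underside, z along the hole's axis, up.
- collar_narrow: Pale wooden ring lying flat on the table, same outside as the other (outer diameter 60 mm, height 30 mm) but with a small round through hole of 18 mm (wall 21 mm), too small for the tube. Loose, about 55 g. Origin: centre of its underside, z along the hole's axis, up.
- stand: Fixed table-leg foot: a brown wooden block 100 x 100 mm, 25 mm high, with a chrome tube (top closed by a black plug) of 26 mm diameter standing upright at its centre, reaching 45 mm above the block (top 70 mm above the table). Origin: centre of the block's underside, on the table, in line with the tube; z up.
- tray: Fixed shallow open tray of pale plywood, 160 x 160 mm outside, 150 x 150 mm inside, rim 22 mm above the table, walls and floor 5 mm thick. Origin: centre of its underside, on the table; x and y along its sides, z up.
Not all that is in view belongs to the job. Of the things that look like the stand, the middle-sized one is meant. What is shaped like the collar_narrow but turquoise is not meant.

How it is judged:
By the outcome, as a careful person would: the job done as asked, in the order asked, and still so for the second after the job is handed in, with the robot touching nothing.
It also fails if it takes over 51 s, if anything falls off the work surface, if the arm or the gripper's body presses on something with over 40 N, if the wrist force passes 120 N, or if a joint passes its speed limit or range.

## Working session

There is one attempt and no reset: what is moved stays moved. The work goes in short steps, Python scripts to look and compute and a tool call to move; the robot and the scene stay as the last step left them, time stands still between calls to the robot, and variables do not carry over. Pictures are saved under pics/ and viewed, and the job is handed in when it is done.

Besides the shell and the picture viewer there is one more tool, called after ">>>" as name([rows], argument=value, ...), one row to a line, values as JSON. carry_out: Moves the arm, as the interface text tells. Its arguments: {"type":"object","properties":{"series":{"type":"array"},"squeeze":{"type":"number"}},"required":["series"]}

```bash
mkdir -p pics; python3 - <<'E'
from bench import robot
import cv2,json,numpy as np
s=robot.read_state(); print(s)
for n in ["scene","top","wrist"]:
    d=robot.snapshot(n); cv2.imwrite(f"pics/{n}0.png",d["pixels"])
    print(n,{k:np.round(v,4).tolist() if not isinstance(v,str) else v for k,v in d.items() if k!="pixels"})
    np.savez(f"{n}0.npz",**d)
E
```

```text
{'time_s': 0.0, 'joints': array([-1.40554042,  0.59211812,  0.04831816,  1.60983943, -0.03328266,
        0.94267467, -0.03367459]), 'qvel': array([-0.0005683 , -0.00130437,  0.00070122,  0.00073712, -0.00134812,
        0.00050061, -0.00033678]), 'joint_efforts': array([ 3.82601602e-04, -5.48689342e+01,  1.54658876e+00, -1.98121333e+01,
        9.35099088e-03,  8.91951582e-03, -1.95511181e-07]), 'position': array([185.30912381, 700.06221658, 230.13572505]), 'ee_rot': array([-0.40514526, -3.1152177 ,  0.00350368]), 'wrist_force': array([0.26714578, 0.30571235, 0.45265173]), 'moment': array([ 0.01681831,  0.05087995, -0.00737703]), 'width': 0.9960029280668007}
scene {'K': [[499.0263, 0.0, 330.0681], [0.0, 499.0263, 197.8642], [0.0, 0.0, 1.0]], 'position': [1379.8717, 939.9532, 882.7156], 'attitude': [-0.8531, -2.3185, 1.278]}
top {'K': [[479.5167, 0.0, 326.673], [0.0, 479.5167, 198.6227], [0.0, 0.0, 1.0]], 'position': [350.6811, -100.1031, 1412.8465], 'attitude': [-2.1711, 2.1715, -0.073]}
wrist {'K': [[349.9351, 0.0, 317.6185], [0.0, 349.9351, 196.4223], [0.0, 0.0, 1.0]], 'tool_from_camera': [[0.0002, -0.9479, -0.3185, 82.0054], [1.0, 0.0005, -0.0011, 0.4471], [0.0012, -0.3185, 0.9479, -143.0385], [0.0, 0.0, 0.0, 1.0]]}
```

View pics/scene0.png

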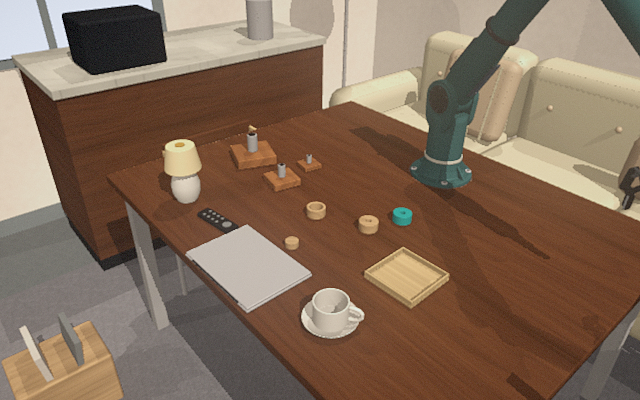

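View pics/top0.png

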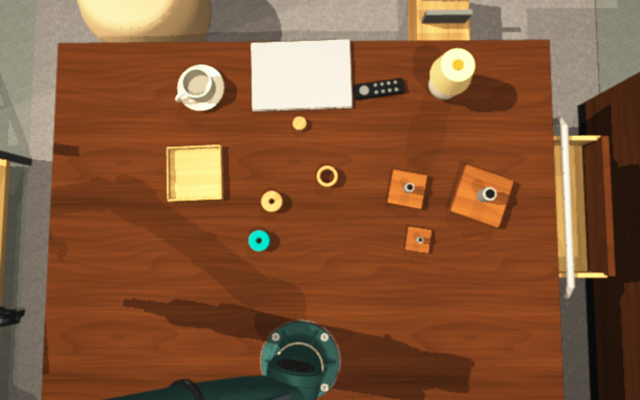

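View pics/wrist0.png

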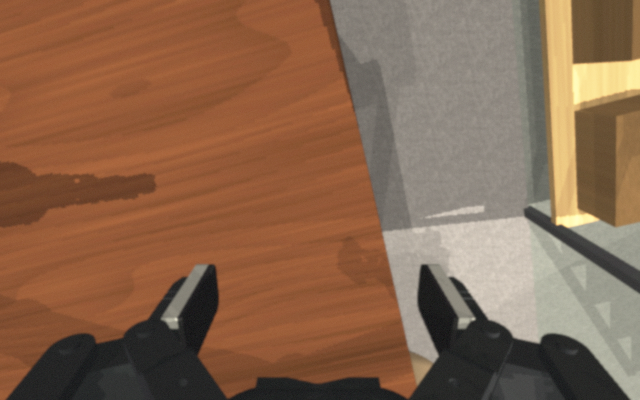

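The top view shows the wide ring at about (327,176), the narrow ring at (271,201), the tray at (195,173) and the middle-sized stand at (408,188). The turquoise ring at (259,240), the small plug at (299,123), and the larger and smaller stands are distractors. The wrist view shows only the table edge. Next I'll measure.

```bash
cat > h.py <<'E'
import numpy as np,cv2
from scipy.spatial.transform import Rotation as R
def cam(d,state=None):
    K=np.array(d["K"])
    if "tool_from_camera" in d:
        T=np.array(d["tool_from_camera"]); Rt=R.from_rotvec(state["ee_rot"]).as_matrix()
        return K,Rt@T[:3,:3],Rt@T[:3,3]+state["position"]
    return K,R.from_rotvec(d["attitude"]).as_matrix(),np.array(d["position"])
def ray(c,px,z):
    K,A,p=c; px=np.atleast_2d(px).astype(float)
    v=np.c_[(px-K[:2,2])/np.diag(K)[:2],np.ones(len(px))]@A.T
    return p+v*((z-p[2])/v[:,2])[:,None]
def proj(c,P):
    K,A,p=c; q=(np.atleast_2d(P)-p)@A@K.T
    return q[:,:2]/q[:,2:]
E
python3 - <<'E'
from h import *
for n in ["top","scene"]:
    d=dict(np.load(n+"0.npz")); c=cam(d); im=d["pixels"]
    hsv=cv2.cvtColor(im,cv2.COLOR_BGR2HSV)
    # pale: brighter hue ~ 18-28, V>150
    for name,lo,hi in [("pale",(15,60,120),(30,255,255)),("brown",(5,100,110),(14,255,255))]:
        m=cv2.inRange(hsv,lo,hi)
        cv2.imwrite(f"pics/{n}_{name}.png",m)
        cs,_=cv2.findContours(m,cv2.RETR_EXTERNAL,cv2.CHAIN_APPROX_NONE)
        for k in cs:
            if 60<cv2.contourArea(k)<6000:
                (u,v),(w,h),a=cv2.minAreaRect(k)
                print(n,name,np.round([u,v,w,h,a],1),"z30",ray(c,[u,v],30)[0].round(1),"z22",ray(c,[u,v],22)[0].round(1))
    for nm,px in {"top":[("wide",(327,176)),("narrow",(271,201)),("stand",(408,188))],"scene":[("wide",(316,211)),("narrow",(368,225)),("stand",(282,178))]}[n]:
        print(nm,hsv[px[1],px[0]-8:px[0]+12:2].tolist(), ray(c,px,25)[0].round(0))
    k=c
im=np.load("top0.npz")["pixels"][100:260,140:540]
cv2.imwrite("pics/topcrop.png",cv2.resize(im,(800,320),interpolation=cv2.INTER_NEAREST))
im=np.load("scene0.npz")["pixels"][120:320,210:460]
cv2.imwrite("pics/scenecrop.png",cv2.resize(im,(750,600),interpolation=cv2.INTER_NEAREST))
E
```

```text
top pale [271.5 201.   20.   21.   90. ] z30 [459.1  81.8  30. ] z22 [459.7  82.9  22. ]
top pale [327.  175.5  21.   20.   90. ] z30 [533.3 -79.   30. ] z22 [534.3 -78.9  22. ]
top pale [  3.5 213.  108.    7.   90. ] z30 [424.6 865.1  30. ] z22 [425.  870.7  22. ]
top pale [194.  172.5  57.   56.   90. ] z30 [542.8 309.5  30. ] z22 [543.9 311.8  22. ]
top pale [586.8 206.  143.7  33.4  87.1] z30 [ 444.  -823.7   30. ] z22 [ 444.5 -827.8   22. ]
top pale [559.6 206.  142.4   8.6  87.7] z30 [ 444.  -746.3   30. ] z22 [ 444.6 -750.1   22. ]
top pale [299.5 122.5  13.   13.   90. ] z30 [690.2   1.8  30. ] z22 [692.1   2.4  22. ]
top pale [203.4  96.7  27.   51.9  60.9] z30 [768.8 286.9  30. ] z22 [771.3 289.1  22. ]
top pale [195.  82.  24.  24.  90.] z30 [813.5 312.8  30. ] z22 [816.1 315.2  22. ]
top pale [451.   73.5  41.7  55.9  45. ] z30 [ 835.5 -444.2   30. ] z22 [ 838.3 -446.2   22. ]
top pale [438.5  20.   40.   63.   90. ] z30 [ 998.9 -410.6   30. ] z22 [1002.7 -412.4   22. ]
top pale [138.  21.  42. 122.  90.] z30 [1002.1  489.4   30. ] z22 [1005.9  492.8   22. ]
top brown [3
[... 1593 characters left out ...]
25.2] z30 [577.9 696.9  30. ] z22 [570.4 694.6  22. ]
scene brown [543.1 365.8  53.7  13.   26.6] z30 [556.7 711.7  30. ] z22 [548.9 709.5  22. ]
wide [[16, 120, 130], [15, 115, 169], [16, 115, 187], [16, 107, 207], [17, 105, 213], [17, 107, 212], [16, 112, 200], [17, 116, 183], [16, 113, 171], [10, 158, 103]] [543. -60.  25.]
narrow [[16, 126, 130], [15, 117, 153], [16, 117, 186], [16, 108, 214], [17, 103, 215], [17, 107, 214], [16, 105, 214], [17, 113, 192], [16, 112, 189], [13, 131, 132]] [471.  98.  25.]
stand [[13, 149, 180], [13, 158, 161], [12, 150, 156], [12, 156, 139], [12, 158, 153], [12, 161, 170], [13, 158, 174], [12, 153, 177], [13, 151, 177], [12, 152, 169]] [ 502. -295.   25.]
```

View pics/topcrop.png

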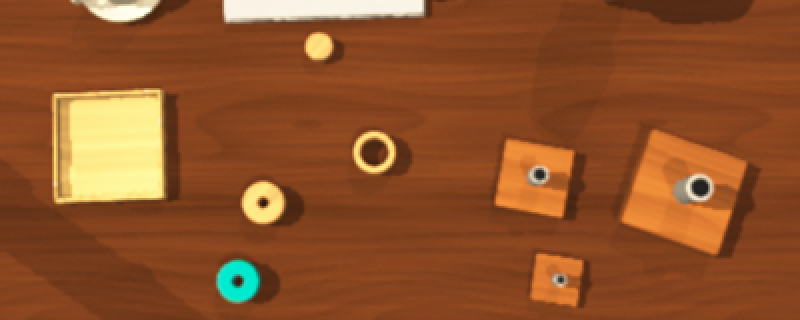

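View pics/scenecrop.png

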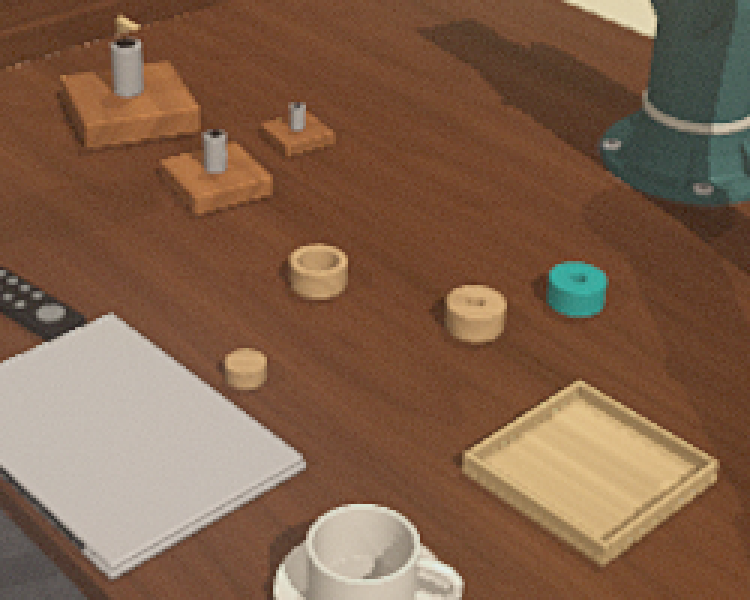

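```bash
cat >> h.py <<'E'
RD=np.array([[-1,0,0],[0,1,0],[0,0,-1.]])
def rel(s,P,Rt=RD):
    R0=R.from_rotvec(s["ee_rot"]).as_matrix()
    return np.r_[(R0.T@(np.array(P)-s["position"])).round(1), R.from_matrix(R0.T@Rt).as_rotvec().round(4)]
E
python3 - <<'E'
from h import *
from bench import robot
s=robot.read_state()
for P in [(430,470,240),(570,200,240),(560,-90,220)]: print(rel(s,P).tolist())
d=dict(np.load("top0.npz")); c=cam(d)
print("tube top",ray(c,[408.7,187.2],70), "tray", ray(c,[194.3,172.8],22))
cs=cam(dict(np.load("scene0.npz"))); print(ray(cs,[210+215/3,120+133/3],70))
E
```

```text
[-295.4, -160.0, -9.3, -0.0018, -0.0001, -0.2587]
[-499.8, -385.2, -8.9, -0.0018, -0.0001, -0.2587]
[-564.3, -668.1, 11.6, -0.0018, -0.0001, -0.2587]
tube top [[ 494.53159861 -309.09390881   70.        ]] tray [[542.97194673 310.91616136  22.        ]]
[[ 491.89417987 -307.39366905   70.        ]]
```

>>> carry_out([
  [[-60, -32, -2, 0, 0, -0.06, -1], [-130, -70, -4, 0, 0, -0.12, -1], [-200, -108, -6, 0, 0, -0.18, -1], [-270, -146, -9, 0, 0, -0.24, -1], [-295, -160, -9, 0, 0, -0.2587, -1], [-295, -160, -9, 0, 0, -0.2587, -1], [-295, -160, -9, 0, 0, -0.2587, -1], [-295, -160, -9, 0, 0, -0.2587, -1], [-320, -188, -9, 0, 0, -0.2587, -1], [-346, -216, -9, 0, 0, -0.2587, -1], [-372, -244, -9, 0, 0, -0.2587, -1], [-398, -272, -9, 0, 0, -0.2587, -1], [-424, -300, -9, 0, 0, -0.2587, -1], [-450, -329, -9, 0, 0, -0.2587, -1], [-475, -357, -9, 0, 0, -0.2587, -1], [-500, -385, -9, 0, 0, -0.2587, -1]],
])

```text
time_s: 1.48
position: [570.8, 198.8, 240.2]
ee_rot: [-0.0, -3.141, 0.0]
wrist_force: [0.5, 0.4, -0.4]
width: 0.999
```

>>> carry_out([
  [[3, -36, 2, 0, 0, 0, -1], [4, -72, 4, 0, 0, 0, -1], [5, -108, 7, 0, 0, 0, -1], [6, -144, 9, 0, 0, 0, -1], [7, -180, 11, 0, 0, 0, -1], [8, -216, 14, 0, 0, 0, -1], [9, -252, 17, 0, 0, 0, -1], [10, -280, 20, 0, 0, 0, -1], [10, -290, 20, 0, 0, 0, -1], [10, -290, 20, 0, 0, 0, -1]],
])

```text
time_s: 2.32
position: [559.6, -93.2, 220.1]
ee_rot: [-0.01, -3.141, 0.002]
wrist_force: [-0.2, 0.0, 0.0]
width: 0.994
```

```bash
python3 - <<'E'
from h import *
from bench import robot
s=robot.read_state(); print(s["time_s"],s["position"],s["ee_rot"],s["wrist_force"],s["joints"])
d=robot.snapshot("wrist"); np.savez("w1.npz",ee_rot=s["ee_rot"],pos=s["position"],**d); cv2.imwrite("pics/w1.png",d["pixels"])
c=cam(d,s); print(proj(c,[[533,-79,30],[494,-309,70],[494,-309,25],[459,82,30]]))
E
```

```text
2.3167 [559.6496096  -93.15014435 220.0788317 ] [-1.01523539e-02 -3.14086928e+00  2.49629637e-03] [-0.17325697  0.01835325  0.02638799] [ 0.02621558  0.40849223  0.07703192  1.98131487 -0.04226602  0.75386733
  1.69210211]
[[332.51318289 140.18525999]
 [ 51.36562595 101.98049361]
 [ 86.25932093  99.0107254 ]
 [515.37789414  55.4206452 ]]
```

View pics/w1.png

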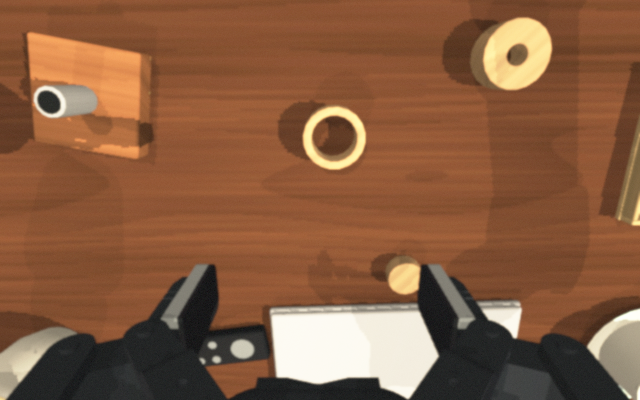

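Wrist view shows the wide ring at (334,138), the tube top at (50,101) on its block, and the narrow ring at (517,55), all close to where I predicted. Refining those now.

```bash
cat >> h.py <<'E'
def blob(c,im,P,z,lo,hi,rad=45):
    """mask near predicted px, cast contour of largest blob to plane z; centre, diameter"""
    m=cv2.inRange(cv2.cvtColor(im,cv2.COLOR_BGR2HSV),lo,hi)
    u,v=proj(c,P)[0]; w=np.zeros_like(m); cv2.circle(w,(int(u),int(v)),rad,255,-1); m&=w
    cs,_=cv2.findContours(m,cv2.RETR_EXTERNAL,cv2.CHAIN_APPROX_NONE); k=max(cs,key=cv2.contourArea)
    q=ray(c,k[:,0],z)[:,:2]
    (x,y),r=cv2.minEnclosingCircle(q.astype(np.float32)); e=cv2.fitEllipse(q.astype(np.float32))
    return np.round([x,y,2*r],1),np.round([*e[0],*e[1]],1),k
E
python3 - <<'E'
from h import *
f=dict(np.load("w1.npz")); s=dict(position=f["pos"],ee_rot=f["ee_rot"]); c=cam(f,s); im=f["pixels"]
hsv=cv2.cvtColor(im,cv2.COLOR_BGR2HSV)
print(hsv[138,300:370:4].tolist()); print(hsv[101,34:70:3].tolist())
for V in (200,225): print(V,blob(c,im,[533,-79,30],30,(15,0,V),(32,255,255))[:2], blob(c,im,[459,82,30],30,(15,0,V),(32,255,255),55)[:2])
for V in (50,80): print("plug",blob(c,im,[494,-309,70],70,(0,0,0),(180,255,V),14)[:2])
E
```

```text
[[11, 164, 101], [21, 106, 252], [25, 84, 255], [15, 136, 176], [11, 153, 122], [11, 167, 127], [11, 161, 135], [11, 158, 108], [11, 155, 97], [12, 161, 95], [12, 160, 99], [11, 152, 99], [11, 152, 99], [12, 150, 102], [16, 128, 167], [25, 87, 255], [24, 97, 253], [12, 163, 153]]
[[19, 50, 230], [21, 35, 168], [30, 17, 46], [30, 26, 49], [30, 16, 49], [30, 16, 47], [30, 22, 46], [30, 23, 44], [18, 23, 56], [21, 22, 241], [20, 22, 243], [19, 34, 185]]
200 (array([531.3, -77.5,  60.1]), array([531.2, -77.6,  59. ,  59.1])) (array([458.2,  83.1,  59.4]), array([458.2,  83.2,  58.3,  58.5]))
225 (array([531.3, -77.6,  59.5]), array([531.3, -77.6,  58.4,  58.5])) (array([458.2,  83.1,  58.9]), array([458.1,  83.2,  57.6,  57.7]))
plug (array([ 493.9, -311.1,   15.7]), array([ 493.8, -311.1,   13.9,   15. ]))
plug (array([ 493.9, -311.2,   16.9]), array([ 493.9, -311.2,   15.5,   16.4]))
```

```bash
python3 - <<'E'
from h import *
from bench import robot
s=robot.read_state()
for P in [(531.4,-77.8,60),(531.4,-77.8,7)]: print(rel(s,P).tolist())
E
```

```text
[28.8, 12.1, 160.2, 0.0003, -0.0003, -0.0027]
[28.7, 12.0, 213.2, 0.0003, -0.0003, -0.0027]
```

>>> carry_out([
  [[15, 6, 35, 0, 0, 0, -1], [28.8, 12.1, 70, 0, 0, -0.0027, -1], [28.8, 12.1, 100, 0, 0, -0.0027, -1], [28.8, 12.1, 130, 0, 0, -0.0027, -1], [28.8, 12.1, 150, 0, 0, -0.0027, -1], [28.8, 12.1, 160, 0, 0, -0.0027, -1], [28.8, 12.1, 160, 0, 0, -0.0027, -1], [28.8, 12.1, 160, 0, 0, -0.0027, -1], [28.8, 12.1, 160, 0, 0, -0.0027, -1]],
])

```text
time_s: 3.12
position: [532.9, -76.3, 61.5]
ee_rot: [-0.006, 3.139, 0.0]
wrist_force: [1.1, 0.7, 0.0]
width: 0.999
```

```bash
python3 - <<'E'
from h import *
from bench import robot
s=robot.read_state(); print(s["time_s"],s["position"],s["ee_rot"],s["qvel"].round(3))
d=robot.snapshot("wrist"); cv2.imwrite("pics/w2.png",d["pixels"])
c=cam(d,s); print(proj(c,[[531.4,-77.8,30]]), blob(c,d["pixels"],[531.4,-77.8,30],30,(15,0,200),(32,255,255),100)[:2])
print(rel(s,(531.4,-77.8,7)).tolist())
E
```

```text
3.1167 [532.871502   -76.29003393  61.49436775] [-6.14775553e-03  3.13908475e+00  4.44609083e-04] [ 0.006 -0.014  0.007  0.     0.001 -0.003  0.001]
[[314.38592717 234.2049632 ]] (array([528.7, -76.6,  65.6]), array([530.4, -77. ,  58.1,  62.6]))
[1.6, -1.5, 54.5, 0.0003, 0.0025, 0.0039]
```

View pics/w2.png

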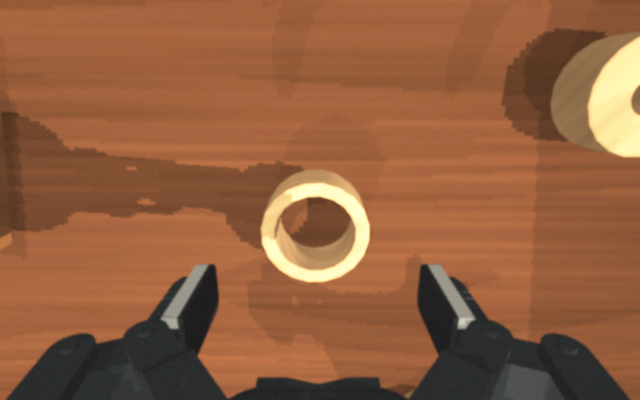

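>>> carry_out([
  [[1, -1, 20, 0, 0, 0.002, -1], [1, -1, 40, 0, 0.002, 0.004, -1], [1, -1, 52, 0, 0.002, 0.004, -1], [1, -1, 54.5, 0, 0.002, 0.004, -1], [1, -1, 54.5, 0, 0.002, 0.004, -1], [1, -1, 54.5, 0, 0.002, 0.004, -0.6], [1, -1, 54.5, 0, 0.002, 0.004, -0.3], [1, -1, 54.5, 0, 0.002, 0.004, 0], [1, -1, 54.5, 0, 0.002, 0.004, 0.5], [1, -1, 54.5, 0, 0.002, 0.004, 1], [1, -1, 54.5, 0, 0.002, 0.004, 1], [1, -1, 54.5, 0, 0.002, 0.004, 1], [1, -1, 54.5, 0, 0.002, 0.004, 1]],
], squeeze=30)

```text
time_s: 4.25
position: [531.3, -78.3, 7.2]
ee_rot: [-0.002, -3.142, 0.0]
wrist_force: [0.0, -0.4, 6.1]
width: 0.696
```

```bash
python3 - <<'E'
from h import *
from bench import robot
s=robot.read_state(); print(s["time_s"],s["position"],s["ee_rot"],s["wrist_force"],s["width"])
d=robot.snapshot("wrist"); cv2.imwrite("pics/w3.png",d["pixels"])
E
```

```text
4.25 [531.2974704  -78.31059621   7.17111236] [-1.70192816e-03 -3.14154444e+00  3.72890188e-04] [ 0.0467254  -0.41360526  6.07813365] 0.6962635124860101
```

View pics/w3.png

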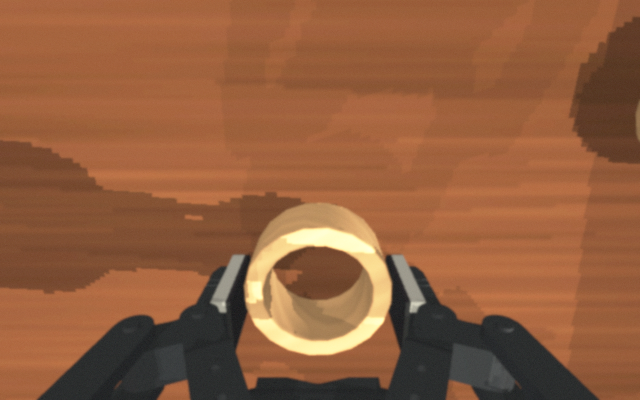

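The picture shows the wide ring held between the pads, centred at about (319,278), with the opening at 59 mm. Now I'll lift it and carry it to the stand.

>>> carry_out([
  [[0, 0, -10, 0, 0, 0, 1], [0, 0, -35, 0, 0, 0, 1], [0, 0, -65, 0, 0, 0, 1], [0, 0, -95, 0, 0, 0, 1], [3, -20, -103, 0, 0, 0, 1], [9, -50, -105, 0, 0, 0, 1], [14, -85, -105, 0, 0, 0, 1], [20, -120, -105, 0, 0, 0, 1], [26, -155, -105, 0, 0, 0, 1], [32, -190, -105, 0, 0, 0, 1], [36, -215, -105, 0, 0, 0, 1], [37.3, -228, -105, 0, 0, 0, 1], [37.3, -232, -105, 0, 0, 0, 1], [37.3, -232, -105, 0, 0, 0, 1], [37.3, -232, -105, 0, 0, 0, 1], [37.3, -232, -105, 0, 0, 0, 1]],
])

```text
time_s: 5.63
position: [494.0, -307.2, 110.9]
ee_rot: [0.004, -3.14, -0.003]
wrist_force: [1.4, 0.2, -0.0]
width: 0.695
```

```bash
python3 - <<'E'
from h import *
from bench import robot
s=robot.read_state(); print(s["time_s"],s["position"],s["ee_rot"],s["wrist_force"],s["width"],s["qvel"].round(3))
for n in ("wrist","scene"):
    d=robot.snapshot(n); cv2.imwrite(f"pics/{n}4.png",d["pixels"] if n=="wrist" else cv2.resize(d["pixels"][80:280,180:430],(750,600)))
    np.savez(f"{n}4.npz",**d)
    if n=="wrist":
        c=cam(d,s); z=s["position"][2]+23
        for V in (200,230): print(V,blob(c,d["pixels"],[*s["position"][:2],z],z,(15,0,V),(32,255,255),100)[:2])
E
```

```text
5.6333 [ 493.96930234 -307.19613591  110.87307935] [ 3.79004575e-03 -3.13953609e+00 -2.77713378e-03] [ 1.4364006   0.15823567 -0.04977583] 0.6950545224628996 [-0.005  0.002  0.003  0.     0.002  0.     0.003]
200 (array([ 490. , -305.3,   67.5]), array([ 492.6, -306.2,   56.7,   63.3]))
230 (array([ 493.8, -306.6,   59.5]), array([ 494.5, -306.9,   53.3,   54. ]))
```

View pics/wrist4.png

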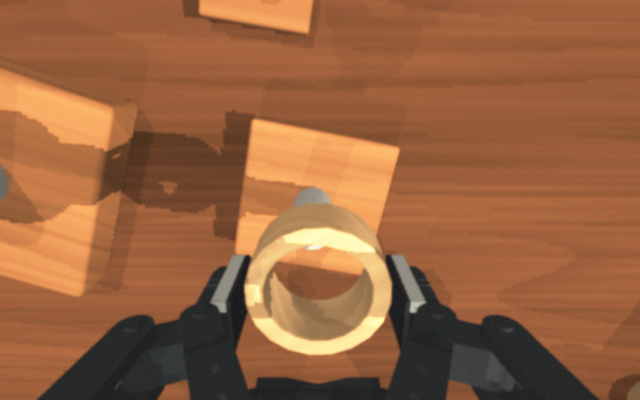

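View pics/scene4.png

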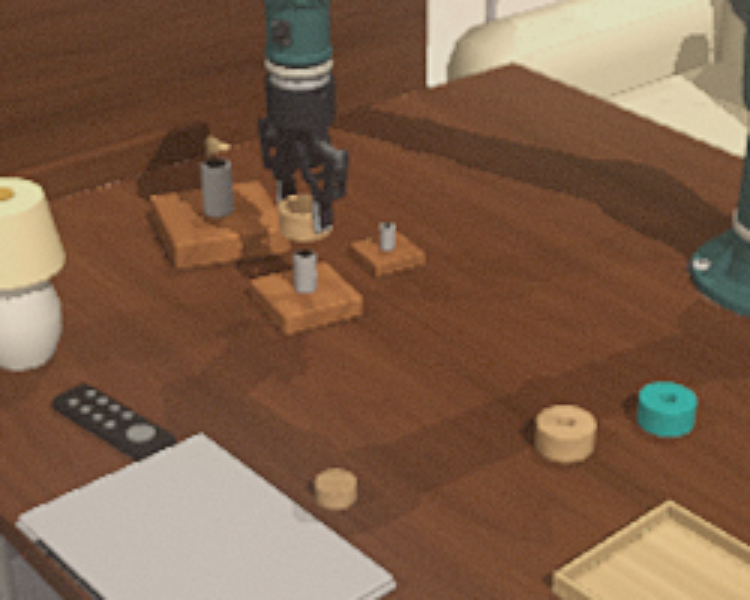

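Wrist view: the ring is held at about (319,290) and the tube base shows at (313,195). The scene view shows the ring directly above the middle stand's tube. The pose readings look noisy, so I'll average several and check tube against ring.

```bash
python3 - <<'E'
from h import *
from bench import robot
ps=[];rs=[]
for i in range(5):
    s=robot.read_state(); ps.append(s["position"]); rs.append(s["ee_rot"]*np.sign(-s["ee_rot"][1])); d=robot.snapshot("wrist")
print(np.array(ps).round(2)); print(np.array(rs).round(4)); p=np.mean(ps,0)
s=dict(position=p,ee_rot=np.mean(rs,0)); c=cam(d,s)
print("ray tube base px",ray(c,[313,190],25))
im=d["pixels"]; cv2.imwrite("pics/w5.png",cv2.resize(im[160:360,220:420],(600,600),interpolation=cv2.INTER_NEAREST))
print("proj tube axis",proj(c,[[494,-311,25],[494,-311,70]]).round(1))
E
```

```text
[[ 493.83 -307.72  110.83]
 [ 493.78 -308.1   110.84]
 [ 493.65 -308.54  110.83]
 [ 493.49 -308.95  110.83]
 [ 493.4  -309.28  110.85]]
[[ 3.2000e-03 -3.1394e+00 -2.0000e-03]
 [ 2.7000e-03 -3.1395e+00 -1.5000e-03]
 [ 1.6000e-03 -3.1395e+00 -1.1000e-03]
 [ 6.0000e-04 -3.1394e+00 -8.0000e-04]
 [-1.0000e-04 -3.1395e+00 -5.0000e-04]]
ray tube base px [[ 483.7386346  -311.43665453   25.        ]]
proj tube axis [[313.7 204.1]
 [312.8 230.6]]
```

View pics/w5.png

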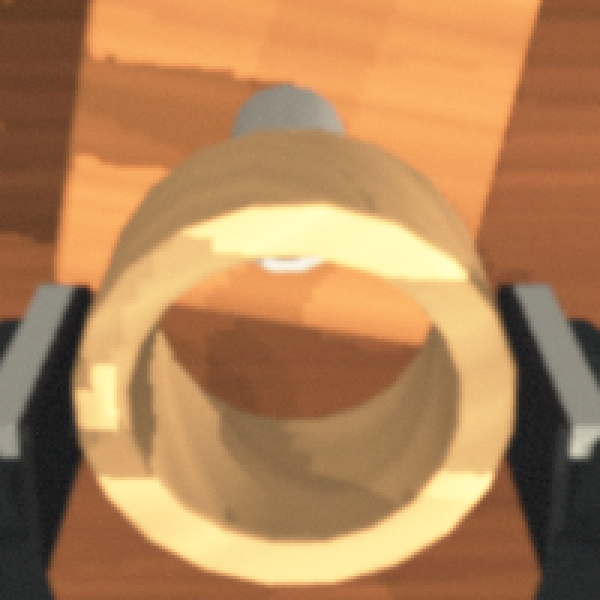

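```bash
python3 - <<'E'
from h import *
from bench import robot
s=robot.read_state(); d=robot.snapshot("wrist"); c=cam(d,s); print(s["position"])
zt=s["position"][2]+23
print("ring near/far/left/right",ray(c,[[319,228.5],[319,355],[245,290],[392,290]],zt).round(1))
print("tube far rim",ray(c,[316.5,250],70),"tube L/R at 25ish",ray(c,[[298.5,203],[334,203]],25))
E
```

```text
[ 493.30842412 -309.55757638  110.84627472]
ring near/far/left/right [[ 464.4 -308.7  133.8]
 [ 523.1 -308.7  133.8]
 [ 491.  -338.1  133.8]
 [ 491.  -279.7  133.8]]
tube far rim [[ 506.05576627 -309.96606577   70.        ]] tube L/R at 25ish [[ 492.87196749 -322.6196031    25.        ]
 [ 492.87318039 -297.97107594   25.        ]]
```

Ring centre is (493.8,-308.8) and the tube (493.3,-310), well inside the 9 mm clearance. Lowering.

>>> carry_out([
  [[0, 0, 15, 0, 0, 0, 1], [0, 0, 30, 0, 0, 0, 1], [0, 0, 45, 0, 0, 0, 1], [0, 0, 58, 0, 0, 0, 1], [0, 0, 68, 0, 0, 0, 1], [0, 0, 74, 0, 0, 0, 1], [0, 0, 76, 0, 0, 0, 1], [0, 0, 77, 0, 0, 0, 1], [0, 0, 77, 0, 0, 0, 1], [0, 0, 77, 0, 0, 0, 1]],
])

```text
time_s: 6.87
position: [493.4, -310.4, 34.5]
ee_rot: [-0.002, -3.141, 0.001]
wrist_force: [0.0, -0.2, -0.7]
width: 0.695
```

```bash
python3 - <<'E'
from h import *
from bench import robot
s=robot.read_state(); print(s["time_s"],s["position"],s["ee_rot"],s["wrist_force"],s["width"])
d=robot.snapshot("wrist"); cv2.imwrite("pics/w6.png",d["pixels"])
d=robot.snapshot("scene"); cv2.imwrite("pics/s6.png",cv2.resize(d["pixels"][100:220,220:370],(750,600)))
s=robot.read_state(); print(s["position"],s["wrist_force"])
E
```

```text
6.8667 [ 493.40839972 -310.40881159   34.4562712 ] [-2.25564306e-03 -3.14058146e+00  9.03153673e-04] [ 0.00079545 -0.20062707 -0.71442916] 0.6952152782519686
[ 493.43861706 -310.3677456    34.51332179] [-0.30422474  0.50749874 -0.80962251]
```

View pics/w6.png

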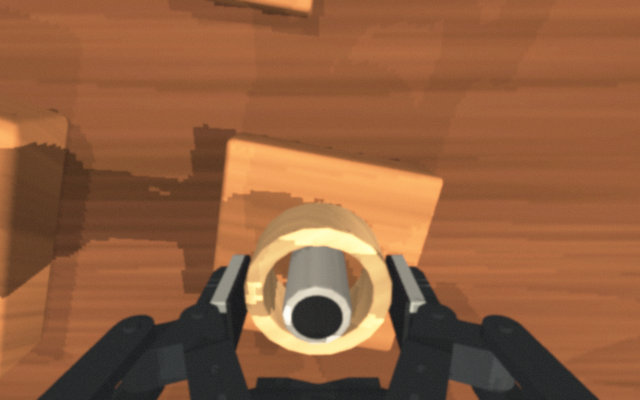

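View pics/s6.png

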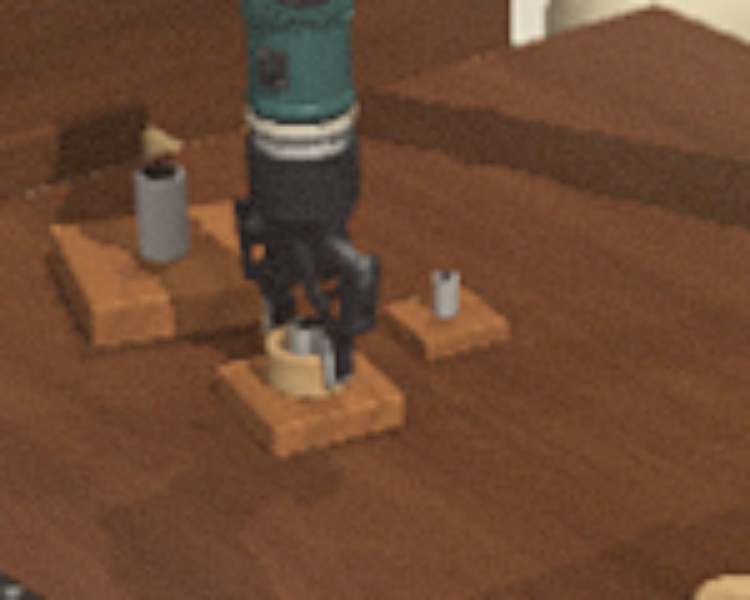

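The wrist view shows the tube inside the ring, with the plug at (316,313). The ring is about 2 mm above the block. I'll lower it to contact, release and rise.

>>> carry_out([
  [[0, 0, 1, 0, 0, 0, 1], [0, 0, 2, 0, 0, 0, 1], [0, 0, 2.5, 0, 0, 0, 1], [0, 0, 2.5, 0, 0, 0, 1], [0, 0, 2.5, 0, 0, 0, 1]],
])

```text
time_s: 7.38
position: [493.3, -310.3, 32.2]
ee_rot: [-0.002, -3.14, 0.0]
wrist_force: [-1.6, 1.5, 5.5]
width: 0.695
```

>>> carry_out([
  [[0, 0, 0, 0, 0, 0, 0], [0, 0, 0, 0, 0, 0, -0.4], [0, 0, 0, 0, 0, 0, -0.7], [0, 0, 0, 0, 0, 0, -1], [0, 0, 0, 0, 0, 0, -1], [0, 0, 0, 0, 0, 0, -1], [0, 0, 0, 0, 0, 0, -1], [0, 0, 0, 0, 0, 0, -1]],
])

```text
time_s: 8.05
position: [492.9, -310.1, 31.2]
ee_rot: [-0.002, -3.139, -0.0]
wrist_force: [0.5, -0.9, 0.3]
width: 1.001
```

```bash
python3 - <<'E'
from h import *
from bench import robot
s=robot.read_state(); print(s["time_s"],s["position"],s["ee_rot"],s["wrist_force"],s["width"])
d=robot.snapshot("wrist"); cv2.imwrite("pics/w7.png",d["pixels"])
E
```

```text
8.05 [ 492.92211732 -310.08030671   31.23363514] [-2.18350152e-03 -3.13940955e+00 -1.59831849e-04] [ 0.47192733 -0.91207557  0.34905268] 1.0008969745403773
```

View pics/w7.png

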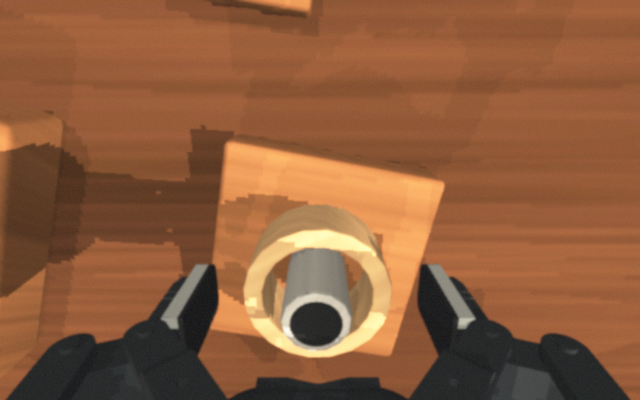

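Released: the ring lies on the block around the tube at about (318,280), clear of both fingers. Now up and across to the narrow collar.

>>> carry_out([
  [[0, 0, -15, 0, 0, 0, -1], [0, 0, -45, 0, 0, 0, -1], [0, 0, -80, 0, 0, 0, -1], [0, 0, -110, 0, 0, 0, -1], [0, 20, -125, 0, 0, 0, -1], [0, 50, -130, 0, 0, 0, -1], [0, 85, -130, 0, 0, 0, -1], [0, 120, -130, 0, 0, 0, -1], [0, 155, -130, 0, 0, 0, -1], [0, 190, -130, 0, 0, 0, -1], [5, 225, -130, 0, 0, 0, -1], [10, 260, -130, 0, 0, 0, -1], [15, 295, -130, 0, 0, 0, -1], [22, 325, -125, 0, 0, 0, -1], [28, 355, -115, 0, 0, 0, -1], [33, 380, -100, 0, 0, 0, -1], [35, 390, -80, 0, 0, 0, -1], [35, 393, -60, 0, 0, 0, -1], [35, 393, -50, 0, 0, 0, -1], [35, 393, -50, 0, 0, 0, -1]],
])

```text
time_s: 9.77
position: [457.3, 82.7, 79.8]
ee_rot: [-0.001, -3.136, 0.002]
wrist_force: [-0.1, -0.9, -0.5]
width: 0.997
```

>>> carry_out([
  [[0, 0, 0, 0, 0, 0, -1], [0, 0, 0, 0, 0, 0, -1], [0, 0, 0, 0, 0, 0, -1]],
])

```text
time_s: 10.02
position: [459.5, 82.3, 82.4]
ee_rot: [-0.005, -3.142, -0.0]
wrist_force: [-0.2, 0.1, 0.7]
width: 0.998
```

```bash
python3 - <<'E'
from h import *
from bench import robot
s=robot.read_state(); print(s["time_s"],s["position"],s["ee_rot"],s["width"],s["joints"].round(2))
d=robot.snapshot("wrist"); cv2.imwrite("pics/w8.png",d["pixels"]); c=cam(d,s)
print(blob(c,d["pixels"],[458,83,30],30,(15,0,230),(32,255,255),100)[:2])
print(rel(s,(458.3,83,7)).tolist())
d=robot.snapshot("top"); cv2.imwrite("pics/t8.png",cv2.resize(d["pixels"][100:260,140:540],(800,320),interpolation=cv2.INTER_NEAREST))
E
```

```text
10.0167 [459.48621266  82.25948269  82.35283033] [-4.70705046e-03 -3.14151764e+00 -2.81742910e-04] 0.9975994896269115 [-0.29  0.53  0.02  2.29 -0.03  0.32  1.33]
(array([458.1,  83.7,  58.5]), array([458.6,  85.6,  53. ,  59. ]))
[1.2, 0.7, 75.4, 0.0002, -0.0001, -0.003]
```

View pics/w8.png

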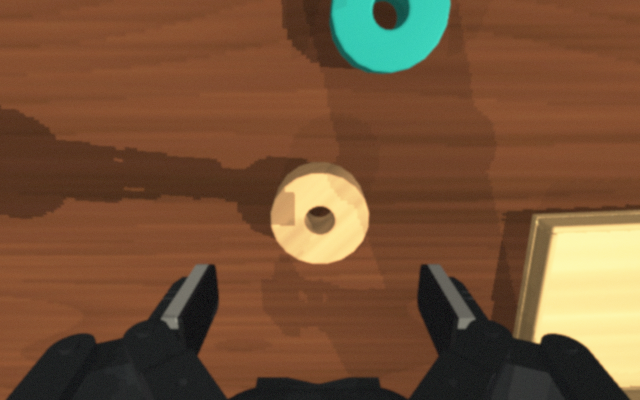

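View pics/t8.png

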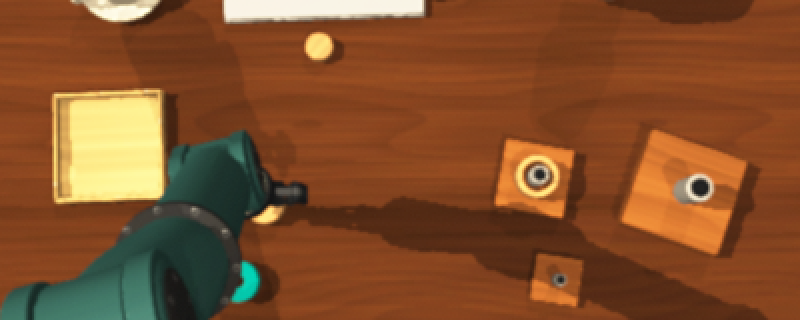

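The narrow collar sits centrally at (319,213), between the fingers. The top view shows the wide collar around the tube. Descend and grip.

>>> carry_out([
  [[1, 0.7, 20, 0, 0, 0, -1], [1, 0.7, 42, 0, 0, -0.003, -1], [1, 0.7, 60, 0, 0, -0.003, -1], [1, 0.7, 72, 0, 0, -0.003, -1], [1, 0.7, 75, 0, 0, -0.003, -1], [1, 0.7, 75, 0, 0, -0.003, -1], [1, 0.7, 75, 0, 0, -0.003, -1], [1, 0.7, 75, 0, 0, -0.003, -0.6], [1, 0.7, 75, 0, 0, -0.003, -0.3], [1, 0.7, 75, 0, 0, -0.003, 0], [1, 0.7, 75, 0, 0, -0.003, 0.5], [1, 0.7, 75, 0, 0, -0.003, 1], [1, 0.7, 75, 0, 0, -0.003, 1], [1, 0.7, 75, 0, 0, -0.003, 1], [1, 0.7, 75, 0, 0, -0.003, 1]],
], squeeze=35)

```text
time_s: 11.37
position: [458.1, 83.7, 7.7]
ee_rot: [0.001, -3.141, -0.001]
wrist_force: [-0.8, 0.2, 8.5]
width: 0.687
```

>>> carry_out([
  [[0, 0, -10, 0, 0, 0, 1], [0, 0, -35, 0, 0, 0, 1], [0, 0, -65, 0, 0, 0, 1], [0, 0, -85, 0, 0, 0, 1], [0, 0, -90, 0, 0, 0, 1], [0, 0, -90, 0, 0, 0, 1], [0, 0, -90, 0, 0, 0, 1]],
])

```text
time_s: 11.95
position: [457.6, 83.7, 96.7]
ee_rot: [0.003, -3.14, -0.0]
wrist_force: [-0.4, 0.4, -0.8]
width: 0.688
```

```bash
python3 - <<'E'
from h import *
from bench import robot
s=robot.read_state(); print(s["time_s"],s["position"],s["ee_rot"],s["width"],s["wrist_force"])
d=robot.snapshot("wrist"); cv2.imwrite("pics/w9.png",d["pixels"]); c=cam(d,s)
print(rel(s,(543,311,100)).tolist())
E
```

```text
11.95 [457.55987892  83.66033414  96.72344671] [ 2.75143662e-03 -3.14025398e+00 -3.25700948e-04] 0.688324100605972 [-0.38047674  0.42469109 -0.79617401]
[-85.8, 227.2, -3.3, 0.0002, -0.0013, 0.0018]
```

View pics/w9.png

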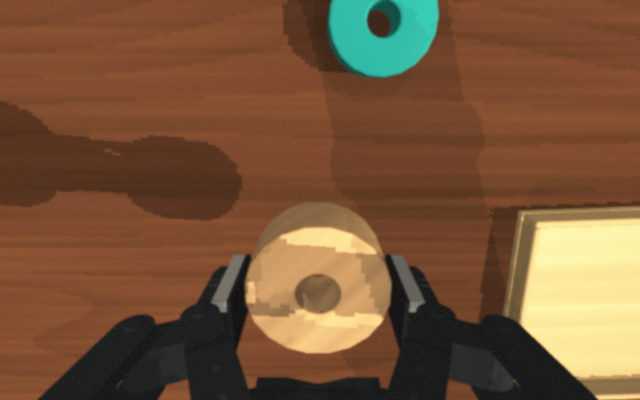

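The narrow collar is lifted and held at about (318,292), with the tray to the right. Moving over the tray.

>>> carry_out([
  [[-10, 25, -3, 0, 0, 0, 1], [-22, 58, -3, 0, 0, 0, 1], [-35, 92, -3, 0, 0, 0, 1], [-48, 126, -3, 0, 0, 0, 1], [-61, 160, -3, 0, 0, 0, 1], [-73, 192, -3, 0, 0, 0, 1], [-82, 216, -3, 0, 0, 0, 1], [-86, 227, -3, 0, 0, 0, 1], [-86, 227, -3, 0, 0, 0, 1], [-86, 227, -3, 0, 0, 0, 1], [-86, 227, -3, 0, 0, 0, 1], [-86, 227, -3, 0, 0, 0, 1]],
])

```text
time_s: 13.0
position: [542.6, 307.4, 98.8]
ee_rot: [-0.002, -3.138, 0.004]
wrist_force: [-0.2, 0.4, 0.0]
width: 0.69
```

```bash
python3 - <<'E'
from h import *
from bench import robot
s=robot.read_state(); print(s["time_s"],s["position"],s["ee_rot"],s["width"],s["wrist_force"])
d=robot.snapshot("wrist"); cv2.imwrite("pics/w10.png",d["pixels"]); c=cam(d,s)
q=np.array([[x,y,22] for x in (463,623) for y in (231,391)]); print(proj(c,q).round(0).tolist())
E
```

```text
13.0 [542.6020643  307.43566756  98.78369208] [-2.28127078e-03 -3.13776057e+00  4.15201159e-03] 0.6902649928145168 [-0.19838275  0.3506868   0.04428709]
[[190.0, 84.0], [457.0, 83.0], [215.0, 310.0], [430.0, 310.0]]
```

View pics/w10.png

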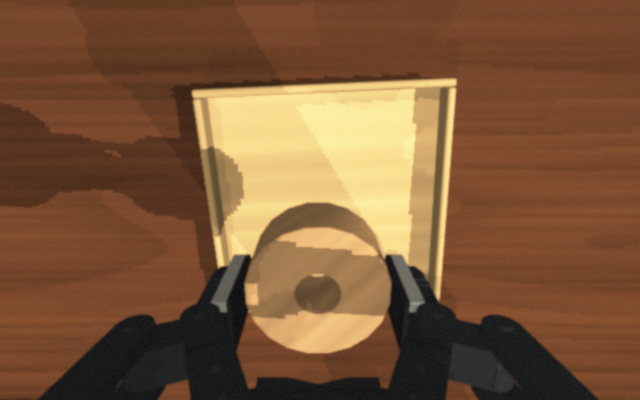

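The tray's rim corners appear near (193,95) and (455,82), as predicted, and the collar is over its middle. Lowering.

>>> carry_out([
  [[0, 0, 15, 0, 0, 0, 1], [0, 0, 35, 0, 0, 0, 1], [0, 0, 55, 0, 0, 0, 1], [0, 0, 70, 0, 0, 0, 1], [0, 0, 79, 0, 0, 0, 1], [0, 0, 83, 0, 0, 0, 1], [0, 0, 84, 0, 0, 0, 1], [0, 0, 84, 0, 0, 0, 1], [0, 0, 84, 0, 0, 0, 1]],
])

```text
time_s: 13.8
position: [543.8, 310.9, 16.2]
ee_rot: [0.002, -3.141, -0.001]
wrist_force: [-0.3, -0.9, -0.2]
width: 0.693
```

>>> carry_out([
  [[0, 0, 1, 0, 0, 0, 1], [0, 0, 2, 0, 0, 0, 1], [0, 0, 2, 0, 0, 0, 1], [0, 0, 2, 0, 0, 0, 1], [0, 0, 2, 0, 0, 0, 1]],
])

```text
time_s: 14.22
position: [543.2, 310.9, 13.4]
ee_rot: [0.003, -3.14, -0.0]
wrist_force: [-0.6, 0.2, -0.4]
width: 0.688
```

>>> carry_out([
  [[0, 0, 0.5, 0, 0, 0, 1], [0, 0, 1, 0, 0, 0, 1], [0, 0, 1, 0, 0, 0, 1], [0, 0, 1, 0, 0, 0, 1]],
])

```text
time_s: 14.55
position: [543.2, 310.8, 12.9]
ee_rot: [0.003, -3.14, -0.0]
wrist_force: [-1.0, -1.3, 5.2]
width: 0.688
```

Contact at 5 N. Open, then rise clear.

>>> carry_out([
  [[0, 0, 0, 0, 0, 0, 0], [0, 0, 0, 0, 0, 0, -0.4], [0, 0, 0, 0, 0, 0, -0.7], [0, 0, 0, 0, 0, 0, -1], [0, 0, 0, 0, 0, 0, -1], [0, 0, 0, 0, 0, 0, -1], [0, 0, 0, 0, 0, 0, -1]],
])

```text
time_s: 15.13
position: [543.1, 310.7, 12.1]
ee_rot: [0.003, -3.139, 0.0]
wrist_force: [-0.1, -0.5, 0.5]
width: 0.998
```

>>> carry_out([
  [[0, 0, -10, 0, 0, 0, -1], [0, 0, -35, 0, 0, 0, -1], [0, 0, -65, 0, 0, 0, -1], [0, 0, -100, 0, 0, 0, -1], [0, 0, -130, 0, 0, 0, -1], [0, 0, -150, 0, 0, 0, -1], [0, 0, -155, 0, 0, 0, -1], [0, 0, -155, 0, 0, 0, -1], [0, 0, -155, 0, 0, 0, -1], [0, 0, -155, 0, 0, 0, -1]],
])

```text
time_s: 15.97
position: [542.3, 310.2, 165.8]
ee_rot: [0.003, -3.137, 0.002]
wrist_force: [0.3, -0.4, -0.9]
width: 1.002
```

```bash
python3 - <<'E'
from h import *
from bench import robot
s=robot.read_state(); print(s["time_s"],s["position"],s["width"],s["wrist_force"])
d=robot.snapshot("wrist"); cv2.imwrite("pics/w11.png",d["pixels"])
d=robot.snapshot("scene"); cv2.imwrite("pics/s11.png",cv2.resize(d["pixels"][120:320,210:460],(750,600),interpolation=cv2.INTER_CUBIC))
d=robot.snapshot("top"); cv2.imwrite("pics/t11.png",cv2.resize(d["pixels"][140:240,360:520],(800,500),interpolation=cv2.INTER_CUBIC))
E
```

```text
15.9667 [542.25336551 310.19611806 165.82175814] 1.0018673758772847 [ 0.30485826 -0.39877885 -0.92044023]
```

View pics/w11.png

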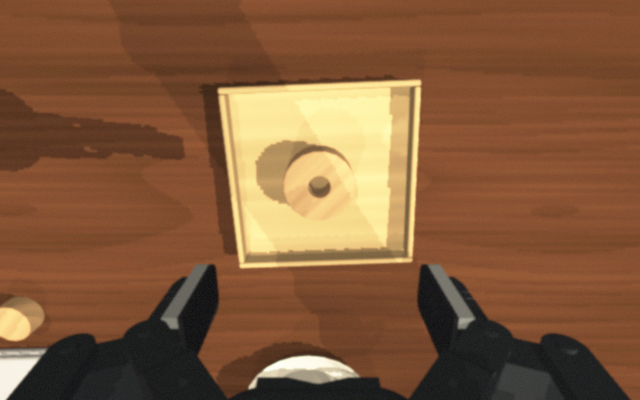

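View pics/s11.png

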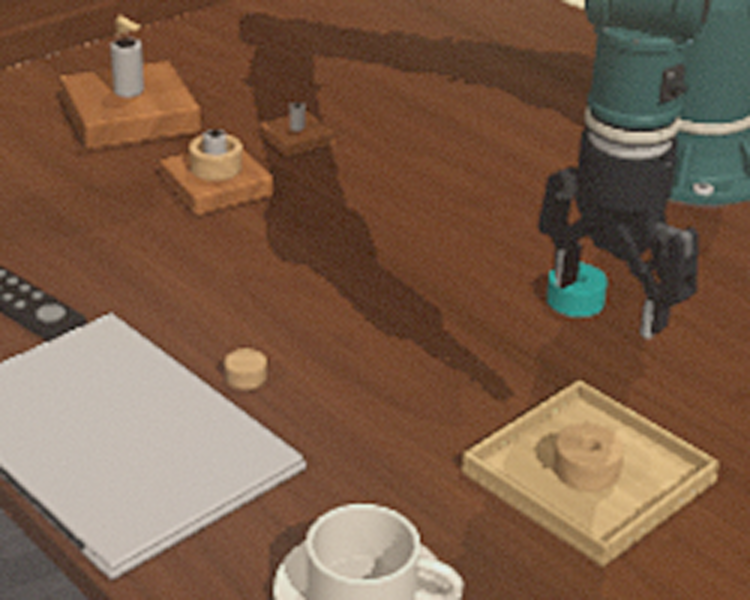

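View pics/t11.png

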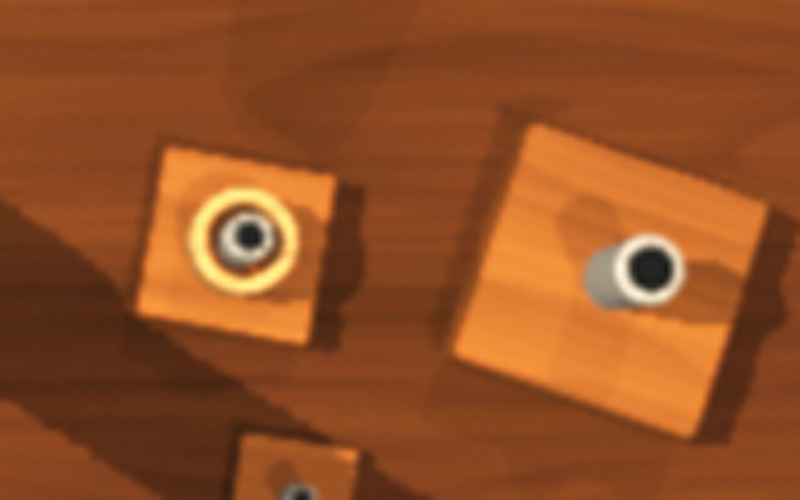

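Wrist view: the narrow collar lies flat inside the tray at (320,183). Scene view: the wide collar sits flat on the middle block at (215,157), with the tube through it. Top view: the wide collar surrounds the tube at (243,240). The gripper is open and clear, so I'm handing in.

```bash
python3 - <<'E'
from bench import robot
print(robot.job_done())
E
```

```text
the job is handed in; nothing more can be done
None
```

Both collars are in place and released, and I handed the job in at about 16 s of the 51 s allowed. It reports no verdict.

- **Wide collar (first):** I slid it down over the tube of the middle-sized stand until it touched the block, at about 5 N, then let go. In the last scene and top views it lies flat on the block with the tube through it.
- **Narrow collar (second):** I set it down near the middle of the tray, again at about 5 N of contact, then let go. The last wrist and scene views show it flat on the tray floor, clear of the walls.

At hand-in the gripper was fully open, about 165 mm above the table and touching nothing. The highest wrist force I saw in the readings was about 8.5 N. None of my checks failed. The measured pose took a few tenths of a second to settle after long moves, by up to 3 mm, and I allowed for that before lowering.

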